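# Load the spring-loaded tin dispenser and lock its keeper

## Robot

A 7-joint arm with a two-finger parallel gripper is mounted at the origin on the work surface. World frame = base frame: x ahead of the robot, y to its left, z up, the work surface at z = 0. Lengths are in m, angles in rad, forces in N, time in s.
With the tool pointing down it reaches from about 0.425 to 0.925 m from the base axis. Payload 6.8 kg.
Tool frame: the origin (TCP) lies between the finger pads; the fingertips stand 22 mm ahead of it and the grasp point (between the pads) lies 3 mm ahead of it; z points along the fingers, y is the direction in which the jaws open and shut (so a half turn about z gives the same grasp; the last joint's range is limited). The gripper opens to 85 mm and grips with 20 to 120 N. Pads are 22 mm wide; open, the fingers measure 114 mm over their backs; the gripper's body (76 mm by 85 mm) begins 54 mm behind the grasp point. The pads swing forward as they close: fully open they stand 13 mm farther back than shut.
Start: joints at [-1.374, 0.477, 0.022, 1.555, -0.011, 1.109, -0.083], TCP at [0.203, 0.644, 0.253] pointing down, gripper open.
Joint ranges: [-2.96, 2.96], [-0.34, 2.1], [-1.41, 1.46], [0.24, 2.44], [-1.37, 4.51], [0.17, 1.92], [-2.96, 2.96]. Speed limits (rad/s): [2.39, 2.39, 3.14, 3.14, 3.14, 3.14, 3.14].

## Interface

Orientations are given as a unit quaternion [w, x, y, z].
In Python, from station import bot gives the robot as it stands. The module is installed in compiled form; this text tells all that it offers.
- The arm moves only by the tool drive_tool, never from a script. Its argument "series" is one flat list of numbers, 7 for each row, row after row: the opening, from -1 (shut) to 1 (fully open), then the shift along the tool's x, y, z in mm, then the turn, a rotation vector about the tool's x, y, z in rad. In form: [jaw, x, y, z, wx, wy, wz, jaw, x, y, z, wx, wy, wz, ...]. A call has 1 to 12 rows; each row shifts and turns the commanded pose from where the row before left it, along the tool's axes as they then stand; what a row does not reach is not made up. A row lasts 1/8 s, in which the tool goes at most 62.5 mm and 10.7 degrees, less where a joint would pass 70% of its speed; a pose out of reach is approached as far as the arm can. A call with a gripper value outside its range is refused whole. The fingers move at their own pace and stop on an object; "force" is the grip in N (left out, the last holds). Time passes only in rows, so rows that do not move let the fingers close. It gives the time, the measured TCP pose, the force and the opening at its end, in the units of the state.
- bot.get_obs(): the state, without advancing time (a new reading comes with each control period).
- bot.read_camera(name): name is "side" or "top"; returns a dict with "pixels" (420x560x3 uint8, blue, green, red), "camera_matrix" (3x3 intrinsics, pixels), "rvec" (rotation vector, rad) and "tvec" (3), from world to camera coordinates, as OpenCV has them. Camera axes: x right, y down, z forward; pixel columns grow to the right and rows downward; lengths in m; the calibration is good to about 2 mm. A picture is of the moment at which its call begins. There is no depth.
- bot.hand_in(): hands the job in, once; it reports no verdict.
The state is a dict: "t": time; "q": joint angles; "joint_vel": joint speeds; "joint_torque": joint torques, N m; "eef_pos": TCP position; "tool_rot": TCP orientation; "contact_force": force on the tool from outside, world axes, zero at the start; "torque": the same for the moment, N m; "gripper_width": opening from 0.0 (shut) to 1.0 (fully open).
Only numpy, scipy, OpenCV 4.12 (cv2) and the standard library are available. Lean on these libraries where they do the work, as an engineer would, in place of code of your own. Each camera call takes 0.05 s, during which the arm holds its last target. There are 200 camera calls.

## Task

Load all the flat round tins on the slab, lying flat one on another, into the spring-loaded dispenser, pressing the pile down as it grows until no tin stands above the tops of the four guide rods. Only then swing the dispenser's lever all the way down, keeping the release button in its grip squeezed, and let the button spring out so that the lever locks with the keeper over the pile. Leave the tall canister and the other kitchen things standing where they are.

Things in the scene. Friction and masses are not known exactly. Their poses are not given: they have to be found in the camera images.
- tin1: flat closed round tin of bare aluminium, 60 mm across and 24 mm high, about 0.15 kg, the same both ways up. Origin: its centre, 12 mm above its underside; z along its axis. It starts with tin2 stacked on it.
- tin2: flat closed round tin of bare aluminium, 60 mm across and 24 mm high, about 0.15 kg, the same both ways up. Origin: its centre, 12 mm above its underside; z along its axis. It starts stacked on tin1.
- tin3: flat closed round tin of bare aluminium, 60 mm across and 24 mm high, about 0.15 kg, the same both ways up. Origin: its centre, 12 mm above its underside; z along its axis. It starts standing alone on the slab; in some starts it is absent.
- tin4: flat closed round tin of bare aluminium, 60 mm across and 24 mm high, about 0.15 kg, the same both ways up. Origin: its centre, 12 mm above its underside; z along its axis. It starts standing alone on the slab; in some starts it is absent.
- tin5: flat closed round tin of bare aluminium, 60 mm across and 24 mm high, about 0.15 kg, the same both ways up. Origin: its centre, 12 mm above its underside; z along its axis. It starts standing alone on the slab; in some starts it is absent.
- dispenser: steel tin dispenser, fixed on the slab; origin on the slab under its well's axis, x away from its front, y to its left. Base plate 12 mm thick. The well is four upright 8 mm rods with round tops at (+-27.6, +-27.6) mm from the axis: a tin has 5 mm of play each way, and fingers find room between the rods along x and y. The lever stands on the right at y = -130 mm
- well_rim (a point): point on the well's axis level with the tops of the four rods, 162 mm above the slab; axes as the dispenser's. The keeper's 12 mm post stands at x = 75, y = -35 mm from here and rises 10 mm above the rods
- platform (a joint): how far the 62 mm platform in the well has sunk, m: 0 = its face 6 mm below the rod tops; 0.13 = bottom. A spring (60 N/m, 1.2 N at the top) pushes it up, and about 3 N of guide friction holds it: a tin set on it does not sink it, it must be pressed down (3 to 8 N); loaded, it then stays where it was pressed to; emptied when deep, it rises
- lever (a joint): angle of the lever, rad: 0 = up (65 degrees above level, leaning forward), 0.90 = fully down (13 degrees above level). The grip swings forward (-x of the dispenser) and down. A pin locks it between teeth unless the button is in: at first it moves only to about 0.10; from 0.77 on the pin can spring out and lock it down. Friction 0.35 N m: it stays where it is left
- grip_button (a joint): how far the lever's release button is pressed, m: 0 = out, 0.008 = in; it frees the lever from about 0.006. Spring of 3 N (out) to 7 N (in). A 30 by 13 mm aluminium bar in the right (-y) side of the black grip, centred on lever_grip, it stands out 9 mm and is pressed towards +y of the dispenser
- lever_grip (a point): centre of the lever's black grip, 170 mm from the hinge; x points along the lever to the hinge, y = the dispenser's y. The grip is 20 mm wide in y (29 mm over the button when out, 21 mm when in), 18 mm thick, 85 mm long, reaching 40 mm past this point; nothing stands within 40 mm beside it
- lever_hinge (a point): centre of the lever's hinge, 85 mm above the slab
- keeper (a joint): angle of the keeper arm on its post, rad: 0 = swung away to the back, 1.6 = its 48 mm disc lies over the well, underside 4 mm above the rod tops. Geared to the lever (1.78 times its angle); tins that stand too high block it
- canister: tall aluminium canister, 60 mm across and 75 mm high, not one of the flat tins: a bystander among them. Origin: centre of its underside
- jar: glass flip-top jar, 68 mm across, 115 mm high, on the lazy susan (bystander). Origin: centre of its underside
- bowl: ceramic bowl, 104 mm across, 45 mm high, on the lazy susan (bystander). Origin: centre of its underside
- pepper_mill: wooden pepper mill, 54 mm across, 147 mm high (bystander). Origin: centre of its underside
- mug: ceramic mug, 80 mm across, 90 mm high (bystander). Origin: centre of its underside
- scoop: red plastic scoop, 165 mm long along x, 50 mm wide, 26 mm high (bystander). Origin: on its underside, between handle and pan
- fork: steel fork, 190 mm long along x, 24 mm wide, 4 mm high (bystander). Origin: on its underside, near its middle

How it is judged:
On the way, in this order (a step that is already met when the one before it is completed fails the run):
1. every tin lies flat in the well, none above the rod tops, with the lever still up (horizontal distance between each of tin1, tin2, tin3, tin4, tin5 and well_rim below 0.012 m and z of tin1 in the frame of well_rim between -0.155 and -0.01 m and angle between the z axis of each of tin1, tin2, tin3, tin4, tin5 and the z axis of well_rim, either way round below 0.2 rad and z of tin2 in the frame of well_rim between -0.155 and -0.01 m and z of tin3 in the frame of well_rim between -0.155 and -0.01 m and z of tin4 in the frame of well_rim between -0.155 and -0.01 m and z of tin5 in the frame of well_rim between -0.155 and -0.01 m and value of joint lever below 0.15 rad), for 0.2 s.
2. the lever is fully down and its button has sprung out (value of joint lever above 0.8 rad and value of joint grip_button below 0.002 m), for 0.2 s.
At the end, for the whole second after the job is handed in: Every tin present lies flat (within 0.2 rad) on the well's axis within 12 mm, its top no more than 2 mm above the rod tops, at rest; the lever is down (over 0.8 rad), its button out (under 2 mm) and the keeper over the pile (over 1.4 rad) (all of step 2 and horizontal distance between each of tin1, tin2, tin3, tin4, tin5 and well_rim below 0.012 m and z of tin1 in the frame of well_rim between -0.155 and -0.01 m and angle between the z axis of each of tin1, tin2, tin3, tin4, tin5 and the z axis of well_rim, either way round below 0.2 rad and z of tin2 in the frame of well_rim between -0.155 and -0.01 m and z of tin3 in the frame of well_rim between -0.155 and -0.01 m and z of tin4 in the frame of well_rim between -0.155 and -0.01 m and z of tin5 in the frame of well_rim between -0.155 and -0.01 m and linear speed of each of tin1, tin2, tin3, tin4, tin5 below 0.02 m/s and value of joint keeper above 1.4 rad); the robot touches nothing.
It fails at once if the canister, jar, bowl, pepper mill or mug is knocked over or pushed more than 8 cm (angle between any of canister, jar, pepper_mill, mug, bowl's own z axis and vertical above 0.6 rad or distance of any of canister, jar, pepper_mill, mug, bowl from where it was at the start of the episode above 0.08 m).
It fails at once if the scoop or fork is shoved more than 10 cm (distance of any of scoop, fork from where it was at the start of the episode above 0.1 m).
Of tin3, tin4, tin5 only 2 to 3 are there at a start; the rules pass over those that are not, and their reading is None.
At some moment in a run one of tin3, tin4, tin5 may be knocked a few centimetres aside while the robot is not near it.
Once in a run the grip may slacken for a moment while it holds something.
It also fails if it takes over 210 s, if anything falls off the work surface, if the arm or the gripper's body presses on something with over 40 N, if the wrist force passes 120 N, or if a joint passes its speed limit or range.

## Working session

There is one attempt and no reset: what is moved stays moved. The work goes in short steps, Python scripts to look and compute and a tool call to move; the robot and the scene stay as the last step left them, time stands still between calls to the robot, and variables do not carry over. Pictures are saved under pics/ and viewed, about 12 in all and at most 16, crops included, and the job is handed in when it is done.

Besides the shell and the picture viewer there is one more tool, called after ">>>" by a JSON object that holds its "method" and its "body", one argument or row to a line. drive_tool: Moves the arm, as the interface text tells. Its arguments: {"type":"object","properties":{"series":{"type":"array"},"force":{"type":"number"}},"required":["series"]}

```bash
mkdir -p pics; cat > h.py <<'E'
import numpy as np, cv2
from scipy.spatial.transform import Rotation as R
from station import bot
def shot(cam,name=None,crop=None,scale=1):
    d=bot.read_camera(cam); im=np.ascontiguousarray(d['pixels'])
    if name:
        o=im if crop is None else im[crop[1]:crop[3],crop[0]:crop[2]]
        o=cv2.resize(o,None,fx=scale,fy=scale,interpolation=cv2.INTER_CUBIC); cv2.imwrite('pics/'+name,o)
        np.savez('pics/'+name+'.npz',**d)
    return d
def proj(d,P):
    return cv2.projectPoints(np.array(P,float).reshape(-1,1,3),d['rvec'],d['tvec'],d['camera_matrix'],None)[0].reshape(-1,2)
def back(d,uv,z):
    Rm=cv2.Rodrigues(d['rvec'])[0]; t=np.array(d['tvec']).ravel()
    c=-Rm.T@t; r=Rm.T@np.linalg.inv(d['camera_matrix'])@np.array([uv[0],uv[1],1.])
    return c+r*(z-c[2])/r[2]
def pose():
    o=bot.get_obs(); q=o['tool_rot']; return np.array(o['eef_pos']),R.from_quat([q[1],q[2],q[3],q[0]]),o
def goal(p,Rm=None):
    "delta in tool axes mm, rotvec"
    x,r,o=pose(); d=r.inv().apply(np.array(p)-x)*1000
    w=(r.inv()*Rm).as_rotvec() if Rm is not None else np.zeros(3)
    print('t',round(o['t'],2),'shift',d.round(1),'rot',w.round(3)); return d,w
def st():
    x,r,o=pose(); print(round(o['t'],2),x.round(4),'\n',r.as_matrix().round(3),np.round(o['contact_force'],1),round(o['gripper_width'],3),np.round(o['q'],2))
E
python3 - <<'E'
from h import *
st()
for c in('top','side'):
    d=shot(c,c+'0.png',scale=1.4); Rm=cv2.Rodrigues(d['rvec'])[0]; print(c,(-Rm.T@np.array(d['tvec']).ravel()).round(3),Rm[2].round(2),d['camera_matrix'][0,0])
E
```

```text
0.0 [0.2024 0.6434 0.2523] 
 [[-0.954  0.3   -0.   ]
 [ 0.3    0.954 -0.002]
 [-0.    -0.002 -1.   ]] [-0.3  0.5  0.1] 1.001 [-1.37  0.48  0.02  1.56 -0.01  1.11 -0.08]
top [ 0.356 -0.012  1.499] [ 0.18  0.01 -0.98] 538.8816726470153
side [0.479 0.997 1.054] [ 0.11 -0.74 -0.67] 498.6591133226961
```

View pics/top0.png

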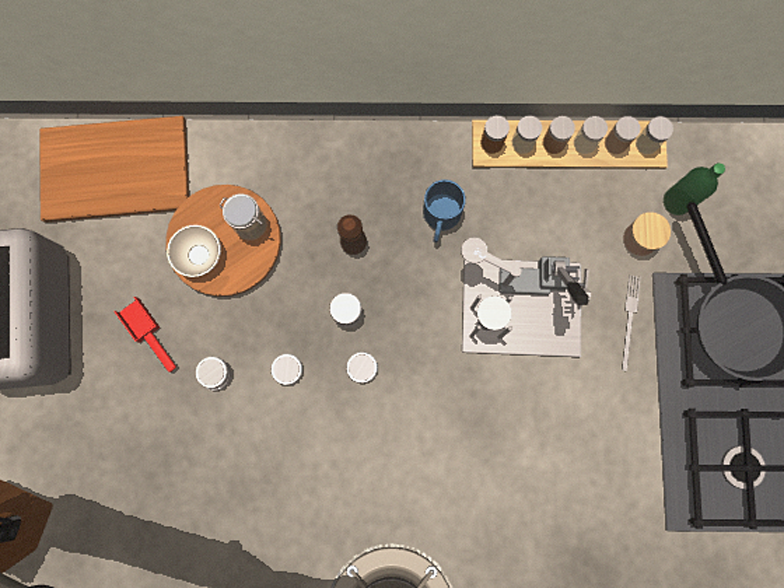

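View pics/side0.png

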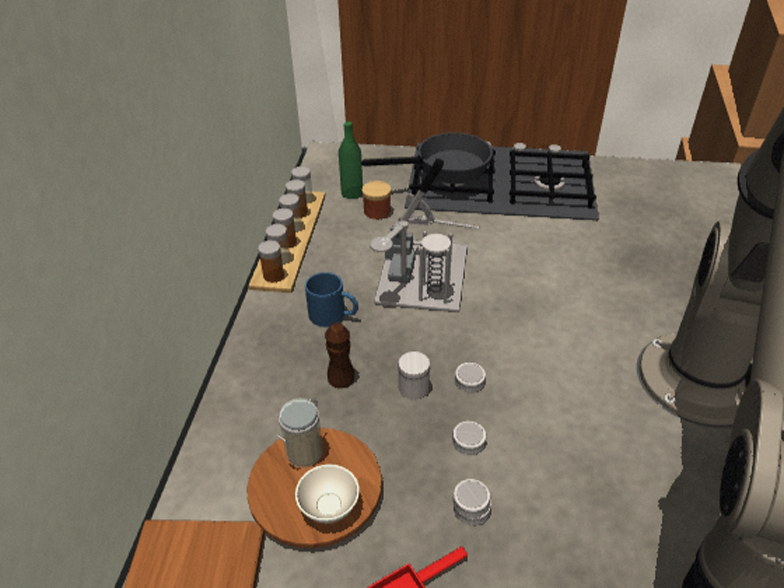

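The top view shows a two-tin stack at (211,373) and single tins at (286,370) and (362,368). The canister is at (345,310) and the well at (493,312). The lever grip is black, at about (577,290). All of these are in the 1.4x picture.

```bash
python3 - <<'E'
from h import *
T=dict(np.load('pics/top0.png.npz')); S=dict(np.load('pics/side0.png.npz'))
a=cv2.resize(T['pixels'][165:265,310:435],None,fx=4,fy=4,interpolation=cv2.INTER_CUBIC)
b=cv2.resize(S['pixels'][95:225,260:345],None,fx=3.5,fy=3.5,interpolation=cv2.INTER_CUBIC)
o=np.zeros((460,800,3),np.uint8); o[:400,:500]=a; o[:b.shape[0],500:500+b.shape[1]]=b[:,:300]; cv2.imwrite('pics/disp.png',o)
# refine tins: ellipse fit of bright blobs
for n,(u,v),z in [('stack',(211,373),.048),('A',(286,370),.024),('B',(362,368),.024),('can',(345,310),.075),('well',(493,312),.156)]:
    u/=1.4;v/=1.4
    g=T['pixels'].min(2).astype(np.uint8); m=((g>165)*255).astype(np.uint8)
    n_,l,s,c=cv2.connectedComponentsWithStats(m)
    y0,x0=int(v),int(u); k=np.bincount(l[y0-6:y0+7,x0-6:x0+7].ravel(),minlength=n_); k[0]=0; k=k.argmax()
    print(n,(u,v),s[k],c[k].round(1),back(T,(u,v),z).round(4),back(T,c[k],z).round(4))
for n,(u,v),z in [('stack',(472,495),.048),('A',(470,435),.024),('B',(470,374),.024),('can',(414,364),.075),('well',(436,244),.156)]:
    print(n,back(S,(u/1.4,v/1.4),z).round(4))
for uv in [(463,352),(579,356),(464,277),]: print(back(T,(uv[0]/1.4,uv[1]/1.4),.012).round(3))
E
```

```text
stack (150.71428571428572, 266.42857142857144) [140 255  22  22 376] [150.1 265.4] [0.4384 0.3496 0.048 ] [0.4412 0.3513 0.048 ]
A (204.2857142857143, 264.2857142857143) [194 253  21  22 367] [203.9 263.3] [0.4466 0.2097 0.024 ] [0.4494 0.2107 0.024 ]
B (258.5714285714286, 262.8571428571429) [248 252  21  21 364] [257.9 262. ] [0.4515 0.0617 0.024 ] [0.4538 0.0635 0.024 ]
can (246.42857142857144, 221.42857142857144) [236 209  22  22 380] [246.2 219.7] [0.558  0.0932 0.075 ] [0.5628 0.0939 0.075 ]
well (352.14285714285717, 222.85714285714286) [ 331  202   85   53 2957] [371.2 230.7] [ 0.5446 -0.1785  0.156 ] [ 0.525  -0.2259  0.156 ]
stack [0.4412 0.3512 0.048 ]
A [0.4489 0.2123 0.024 ]
B [0.4552 0.0648 0.024 ]
can [0.5628 0.0977 0.075 ]
well [ 0.5448 -0.1732  0.156 ]
[ 0.485 -0.136  0.012]
[ 0.479 -0.364  0.012]
[ 0.635 -0.139  0.012]
```

View pics/disp.png

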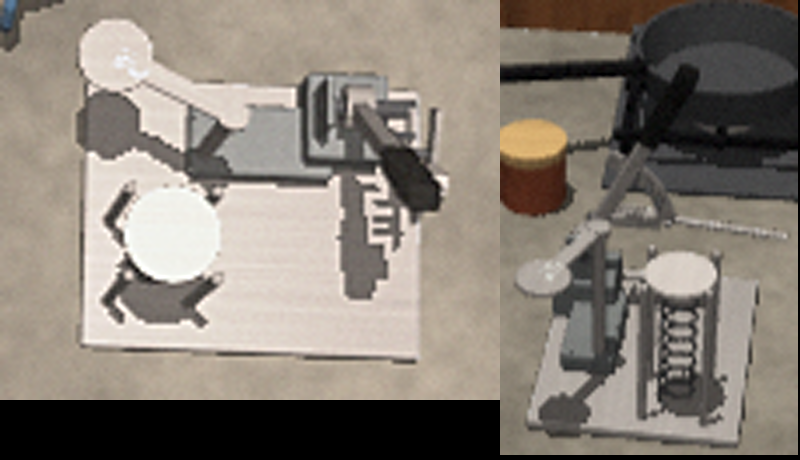

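```bash
cat >> h.py <<'E'
YAW=-0.025
def down(a=YAW): return R.from_matrix(np.array([[-np.cos(a),-np.sin(a),0],[-np.sin(a),np.cos(a),0],[0,0,-1]]))
E
python3 - <<'E'
from h import *
print(down().as_matrix().round(3)); goal([.441,.351,.15],down())
T=dict(np.load('pics/top0.png.npz')); S=dict(np.load('pics/side0.png.npz'))
def res(p):
    return 0
uv=(412.5,208.75); print('grip',back(T,uv,.239))
# side crop grip centre
print(back(S,(260+(670-500)/3.5,95+105/3.5),.239))
print('well', back(T,(310+172/4,165+234/4),.156), back(S,(260+182/3.5,95+276/3.5),.156))
E
```

```text
[[-1.     0.025  0.   ]
 [ 0.025  1.     0.   ]
 [ 0.     0.    -1.   ]]
t 0.1 shift [-315.3 -207.2  102.8] rot [-0.002 -0.    -0.28 ]
grip [ 0.56755927 -0.31150441  0.239     ]
[ 0.56660905 -0.30855899  0.239     ]
well [ 0.54299835 -0.18065052  0.156     ] [ 0.54327398 -0.17545918  0.156     ]
```

>>> {"method": "drive_tool", "body": {
  "series": [1, 0, 0, 0, 0, 0, -0.14, 1, 0, 0, 0, 0, 0, -0.14, 1, -31, -36, 12, 0, 0, 0, 1, -31, -36, 12, 0, 0, 0, 1, -31, -36, 12, 0, 0, 0, 1, -31, -36, 13, 0, 0, 0, 1, -31, -36, 13, 0, 0, 0, 1, -31, -36, 13, 0, 0, 0, 1, -30, -35, 13, 0, 0, 0, 1, -30, -35, 13, 0, 0, 0, 1, 0, 0, 0, 0, 0, 0],
  "force": 50
}}

```text
t: 1.48
eef_pos: [0.4436, 0.347, 0.151]
tool_rot: [-0.0, 0.016, 1.0, -0.002]
contact_force: [-0.1, -0.2, 0.1]
gripper_width: 0.999
```

```bash
python3 - <<'E'
from h import *
st(); goal([.441,.351,.05],down())
E
```

```text
1.48 [0.4436 0.347  0.151 ] 
 [[-0.999  0.032 -0.001]
 [ 0.032  0.999 -0.004]
 [ 0.001 -0.004 -1.   ]] [-0.1 -0.2  0.1] 0.999 [-0.81  0.42  0.04  1.92 -0.02  0.81  0.78]
t 1.48 shift [  2.7   4.3 101. ] rot [-0.004 -0.001 -0.007]
```

>>> {"method": "drive_tool", "body": {
  "series": [1, 3, 4, 25, -0.004, 0, -0.007, 1, 0, 0, 25, 0, 0, 0, 1, 0, 0, 25, 0, 0, 0, 1, 0, 0, 25, 0, 0, 0, 1, 0, 0, 1, 0, 0, 0, 1, 0, 0, 0, 0, 0, 0, -1, 0, 0, 0, 0, 0, 0, -1, 0, 0, 0, 0, 0, 0, -1, 0, 0, 0, 0, 0, 0, -1, 0, 0, 0, 0, 0, 0, -1, 0, 0, 0, 0, 0, 0, -1, 0, 0, 0, 0, 0, 0]
}}

```text
t: 2.98
eef_pos: [0.4391, 0.3561, 0.0527]
tool_rot: [0.001, 0.009, 1.0, 0.002]
contact_force: [-2.1, -2.9, 8.5]
gripper_width: 0.683
```

>>> {"method": "drive_tool", "body": {
  "series": [-1, 0, 0, -10, 0, 0, 0, -1, 0, 0, -20, 0, 0, 0, -1, 0, 0, -35, 0, 0, 0, -1, 0, 0, -35, 0, 0, 0, -1, 0, 0, -35, 0, 0, 0, -1, 0, 0, -35, 0, 0, 0, -1, 0, 0, -30, 0, 0, 0, -1, 0, 0, 0, 0, 0, 0]
}}

```text
t: 3.98
eef_pos: [0.4395, 0.3565, 0.2543]
tool_rot: [0.002, 0.009, 1.0, 0.004]
contact_force: [0.6, 0.4, -2.3]
gripper_width: 0.676
```

```bash
python3 - <<'E'
from h import *
shot('side','s1.png',crop=(220,180,460,420),scale=2)
st(); goal([.543,-.178,.25],down())
E
```

```text
4.03 [0.4386 0.3558 0.2523] 
 [[-1.     0.018  0.002]
 [ 0.018  1.     0.006]
 [-0.002  0.006 -1.   ]] [-1.  -0.3 -2.2] 0.677 [-0.83  0.29  0.04  1.83 -0.02  1.01  0.78]
t 4.03 shift [-113.8 -531.9   -0.7] rot [0.006 0.001 0.007]
```

View pics/s1.png

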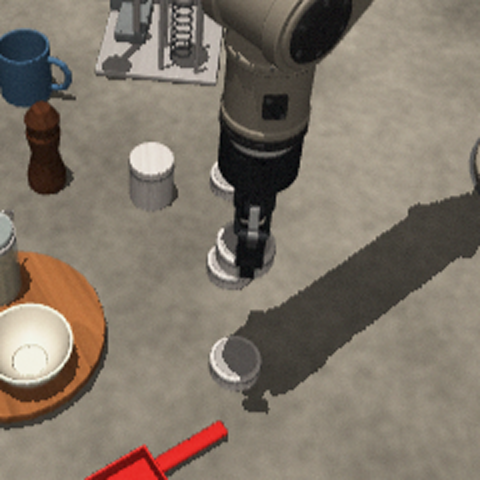

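Tin2 is held between the fingers at about (245,245) in the crop, and tin1 stays on the slab at (235,360). Next I carry it over the well.

>>> {"method": "drive_tool", "body": {
  "series": [-1, -11, -53, 0, 0, 0, 0, -1, -11, -53, 0, 0, 0, 0, -1, -11, -53, 0, 0, 0, 0, -1, -11, -53, 0, 0, 0, 0, -1, -11, -53, 0, 0, 0, 0, -1, -11, -53, 0, 0, 0, 0, -1, -12, -53, 0, 0, 0, 0, -1, -12, -53, 0, 0, 0, 0, -1, -12, -53, 0, 0, 0, 0, -1, -12, -55, 0, 0, 0, 0.007, -1, 0, 0, 0, 0, 0, 0, -1, 0, 0, 0, 0, 0, 0]
}}

```text
t: 5.52
eef_pos: [0.5421, -0.1777, 0.2476]
tool_rot: [-0.001, 0.012, 1.0, 0.002]
contact_force: [-0.1, 0.6, -1.9]
gripper_width: 0.676
```

```bash
python3 - <<'E'
from h import *
st(); g=goal([.543,-.178,.25],down())
T=shot('top'); S=shot('side'); x=pose()[0]
a=T['pixels'][160:270,300:440]; p=proj(S,[.543,-.178,.19])[0].astype(int); print(p,proj(T,[[.543,-.178,.162],x]),proj(S,[[.543,-.178,.162],x]))
b=S['pixels'][p[1]-85:p[1]+50,p[0]-50:p[0]+50]
a=cv2.resize(a,None,fx=3,fy=3,interpolation=2); b=cv2.resize(b,None,fx=3.7,fy=3.7,interpolation=2)
o=np.zeros((max(a.shape[0],b.shape[0]),a.shape[1]+b.shape[1],3),np.uint8); o[:a.shape[0],:a.shape[1]]=a; o[:b.shape[0],a.shape[1]:]=b
cv2.imwrite('pics/w1.png',o); print(o.shape)
np.savez('pics/w1T.npz',**T);np.savez('pics/w1S.npz',**S)
E
```

```text
5.53 [ 0.5421 -0.1777  0.2476] 
 [[-1.     0.025 -0.003]
 [ 0.025  1.     0.005]
 [ 0.003  0.005 -1.   ]] [-0.1  0.6 -1.9] 0.676 [-0.07  0.32  0.35  1.83 -0.13  1.01  1.88]
t 5.53 shift [-0.9 -0.2 -2.4] rot [ 0.005 -0.003  0.   ]
[312 164] [[352.23509864 223.16246924]
 [356.12202537 218.23352329]] [[312.22259444 171.71553246]
 [313.25981939 147.62019425]]
(500, 790, 3)
```

View pics/w1.png

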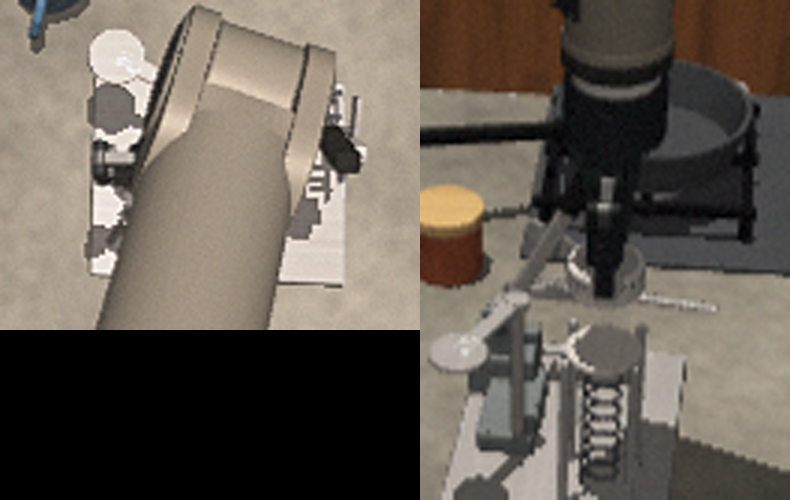

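>>> {"method": "drive_tool", "body": {
  "series": [-1, 1, -1, 15, 0.005, -0.003, 0, -1, 0, 0, 15, 0, 0, 0, -1, 0, 0, 10, 0, 0, 0, -1, 0, 0, 8, 0, 0, 0, -1, 0, 0, 5, 0, 0, 0, -1, 0, 0, 4, 0, 0, 0, -1, 0, 0, 2, 0, 0, 0, -1, 0, 0, 0, 0, 0, 0]
}}

```text
t: 6.62
eef_pos: [0.5421, -0.1795, 0.1902]
tool_rot: [0.002, 0.012, 1.0, -0.001]
contact_force: [0.2, -0.1, -1.2]
gripper_width: 0.68
```

>>> {"method": "drive_tool", "body": {
  "series": [-1, 0, 0, 3, 0, 0, 0, -1, 0, 0, 3, 0, 0, 0, -1, 0, 0, 3, 0, 0, 0, -1, 0, 0, 0, 0, 0, 0]
}}

```text
t: 7.12
eef_pos: [0.5422, -0.1794, 0.1811]
tool_rot: [0.002, 0.012, 1.0, -0.001]
contact_force: [-0.4, -0.1, -0.8]
gripper_width: 0.678
```

>>> {"method": "drive_tool", "body": {
  "series": [-1, 0, 0, 4, 0, 0, 0, -1, 0, 0, 4, 0, 0, 0, -1, 0, 0, 4, 0, 0, 0, -1, 0, 0, 4, 0, 0, 0, -1, 0, 0, 0, 0, 0, 0]
}}

```text
t: 7.75
eef_pos: [0.542, -0.1794, 0.1646]
tool_rot: [0.001, 0.012, 1.0, -0.001]
contact_force: [-0.4, -0.4, -1.3]
gripper_width: 0.675
```

```bash
python3 - <<'E'
from h import *
st()
S=shot('side'); p=[312,164]
b=S['pixels'][p[1]-75:p[1]+60,p[0]-70:p[0]+60]
cv2.imwrite('pics/w2.png',cv2.resize(b,None,fx=4,fy=4,interpolation=2))
E
```

```text
7.75 [ 0.542  -0.1794  0.1646] 
 [[-1.     0.025  0.002]
 [ 0.025  1.    -0.001]
 [-0.002 -0.001 -1.   ]] [-0.4 -0.4 -1.3] 0.675 [-0.04  0.42  0.33  1.91 -0.18  0.84  1.92]
```

View pics/w2.png

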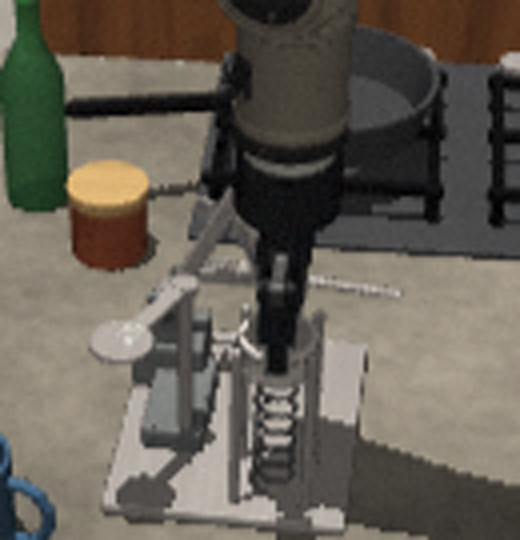

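The tin sits between the rods at about (280,350), the platform has sunk, and the keeper and post are clear.

>>> {"method": "drive_tool", "body": {
  "series": [-1, 0, 0, 4, 0, 0, 0, -1, 0, 0, 3, 0, 0, 0, -1, 0, 0, 0, 0, 0, 0, 1, 0, 0, 0, 0, 0, 0, 1, 0, 0, 0, 0, 0, 0, 1, 0, 0, 0, 0, 0, 0, 1, 0, 0, -20, 0, 0, 0, 1, 0, 0, -30, 0, 0, 0, 1, 0, 0, -40, 0, 0, 0, 1, 0, 50, 0, 0, 0, 0, 1, 10, 60, 0, 0, 0, 0, 1, 10, 60, 0, 0, 0, 0]
}}

```text
t: 9.3
eef_pos: [0.5259, -0.0073, 0.2483]
tool_rot: [0.002, 0.013, 1.0, -0.0]
contact_force: [0.7, 0.6, 0.0]
gripper_width: 1.0
```

>>> {"method": "drive_tool", "body": {
  "series": [1, 10, 60, 0, 0, 0, 0, 1, 10, 60, 0, 0, 0, 0, 1, 20, 60, 0, 0, 0, 0, 1, 20, 60, 0, 0, 0, 0, 1, 20, 60, 0, 0, 0, 0, 1, 10, 60, 0, 0, 0, 0, 1, 0, 50, 0, 0, 0, 0, 1, 0, 0, 0, 0, 0, 0, 1, 0, 0, 0, 0, 0, 0]
}}

```text
t: 10.42
eef_pos: [0.4472, 0.4001, 0.2469]
tool_rot: [0.001, 0.013, 1.0, -0.001]
contact_force: [0.6, -0.4, -0.1]
gripper_width: 0.998
```

```bash
cat >> h.py <<'E'
def tins(d,box=(100,225,300,290),z=.024):
    g=d['pixels'].min(2); m=((g>165)*255).astype(np.uint8); x0,y0,x1,y1=box
    mm=np.zeros_like(m); mm[y0:y1,x0:x1]=m[y0:y1,x0:x1]
    n,l,s,c=cv2.connectedComponentsWithStats(mm)
    for k in range(1,n):
        if s[k][4]>40: print(s[k],back(d,c[k],z).round(4))
E
python3 - <<'E'
from h import *
st()
T=shot('top'); tins(T)
S=shot('side'); p=[312,164]
b=S['pixels'][p[1]-60:p[1]+40,p[0]-60:p[0]+60]; a=T['pixels'][165:265,310:435]
cv2.imwrite('pics/w3.png',np.hstack([cv2.resize(b,(480,400),interpolation=2),cv2.resize(a[:,:80],(320,400),interpolation=2)]))
E
```

```text
10.43 [0.4472 0.4001 0.2469] 
 [[-1.     0.025  0.003]
 [ 0.025  1.    -0.002]
 [-0.003 -0.002 -1.   ]] [ 0.6 -0.4 -0.1] 0.998 [-0.89  0.36  0.07  1.75 -0.03  1.03  0.73]
[237 225  19   6  87] [0.5496 0.0972 0.024 ]
[194 253  21  22 371] [0.4493 0.2105 0.024 ]
[248 252  21  21 369] [0.4538 0.0634 0.024 ]
[147 257  17  13 113] [0.4519 0.3404 0.024 ]
```

View pics/w3.png

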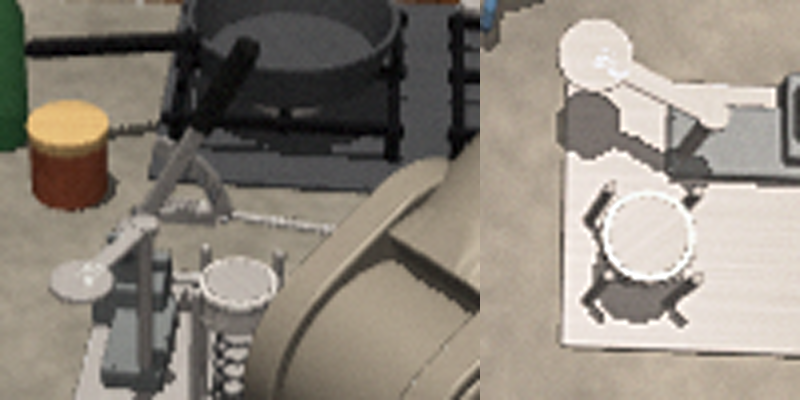

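Tin2 lies level in the well, below the rod tops: side view (238,283), top view (650,236). Next is tin1.

```bash
python3 - <<'E'
from h import *
S=dict(np.load('pics/s1.png.npz')); p=back(S,(220+235/2,180+356/2),.024); print(p)
goal([p[0],p[1],.026],down())
E
```

```text
[0.43899442 0.34747343 0.024     ]
t 10.53 shift [  8.  -51.6 221.3] rot [-0.002  0.003 -0.002]
```

>>> {"method": "drive_tool", "body": {
  "series": [1, 8, -50, 40, 0, 0, 0, 1, 0, 0, 50, 0, 0, 0, 1, 0, 0, 50, 0, 0, 0, 1, 0, 0, 40, 0, 0, 0, 1, 0, 0, 25, 0, 0, 0, 1, 0, 0, 15, 0, 0, 0, 1, 0, 0, 0, 0, 0, 0, -1, 0, 0, 0, 0, 0, 0, -1, 0, 0, 0, 0, 0, 0, -1, 0, 0, 0, 0, 0, 0, -1, 0, 0, 0, 0, 0, 0, -1, 0, 0, 0, 0, 0, 0]
}}

```text
t: 12.02
eef_pos: [0.4395, 0.3527, 0.0303]
tool_rot: [0.002, 0.013, 1.0, -0.0]
contact_force: [-1.1, -1.4, 7.7]
gripper_width: 0.676
```

>>> {"method": "drive_tool", "body": {
  "series": [-1, 0, 0, -15, 0, 0, 0, -1, 0, 0, -30, 0, 0, 0, -1, 0, 0, -45, 0, 0, 0, -1, 0, 0, -45, 0, 0, 0, -1, 0, 0, -45, 0, 0, 0, -1, 0, 0, -40, 0, 0, 0, -1, 0, 0, 0, 0, 0, 0]
}}

```text
t: 12.9
eef_pos: [0.4395, 0.3542, 0.2533]
tool_rot: [0.004, 0.012, 1.0, 0.003]
contact_force: [0.2, 0.0, -1.6]
gripper_width: 0.68
```

```bash
python3 - <<'E'
from h import *
st(); goal([.542,-.179,.25],down())
E
```

```text
12.9 [0.4395 0.3542 0.2533] 
 [[-1.     0.025  0.009]
 [ 0.025  1.     0.005]
 [-0.009  0.005 -1.   ]] [ 0.2  0.  -1.6] 0.68 [-0.86  0.29  0.08  1.84 -0.02  1.01  0.78]
t 12.9 shift [-115.8 -530.5    1.5] rot [0.005 0.009 0.   ]
```

>>> {"method": "drive_tool", "body": {
  "series": [-1, -10, -50, 0, 0, 0, 0, -1, -11, -53, 0, 0, 0, 0, -1, -11, -53, 0, 0, 0, 0, -1, -12, -53, 0, 0, 0, 0, -1, -12, -53, 0, 0, 0, 0, -1, -12, -53, 0, 0, 0, 0, -1, -12, -53, 0, 0, 0, 0, -1, -12, -53, 0, 0, 0, 0, -1, -12, -53, 0, 0, 0, 0, -1, -12, -55, 0, 0, 0, 0, -1, 0, 0, 0, 0.005, 0.009, 0, -1, 0, 0, 0, 0, 0, 0]
}}

```text
t: 14.4
eef_pos: [0.5404, -0.1781, 0.2487]
tool_rot: [-0.004, 0.012, 1.0, -0.002]
contact_force: [0.1, -0.1, -1.8]
gripper_width: 0.679
```

```bash
python3 - <<'E'
from h import *
st(); goal([.542,-.179,.2],down())
S=shot('side'); p=[312,164]
b=S['pixels'][p[1]-60:p[1]+40,p[0]-60:p[0]+60]
cv2.imwrite('pics/w4.png',cv2.resize(b,(600,500),interpolation=2))
E
```

```text
14.4 [ 0.5404 -0.1781  0.2487] 
 [[-1.     0.025 -0.008]
 [ 0.025  1.    -0.005]
 [ 0.007 -0.005 -1.   ]] [ 0.1 -0.1 -1.8] 0.679 [-0.1   0.32  0.39  1.84 -0.13  1.02  1.88]
t 14.4 shift [-2.  -0.7 48.7] rot [-0.005 -0.007  0.   ]
```

View pics/w4.png

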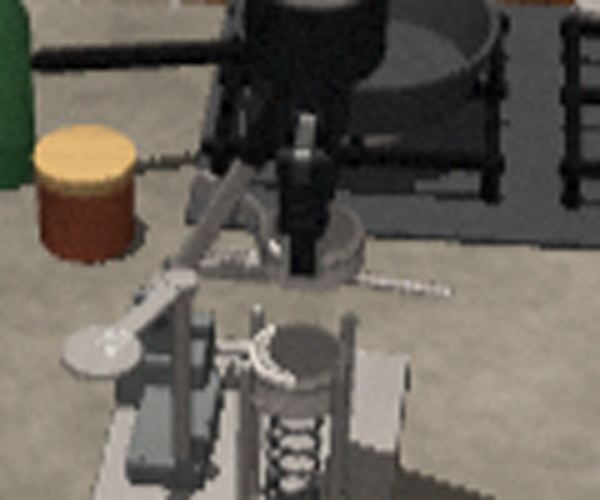

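The held tin is centred near column 316 and the well axis is near column 305 in this crop, so the tin sits about 6 mm towards -x. I shift it +6 mm in x and descend.

>>> {"method": "drive_tool", "body": {
  "series": [-1, -6, -1, 15, -0.005, -0.007, 0, -1, 0, 0, 15, 0, 0, 0, -1, 0, 0, 8, 0, 0, 0, -1, 0, 0, 5, 0, 0, 0, -1, 0, 0, 5, 0, 0, 0, -1, 0, 0, 4, 0, 0, 0, -1, 0, 0, 0, 0, 0, 0]
}}

```text
t: 15.32
eef_pos: [0.5467, -0.1802, 0.1972]
tool_rot: [0.0, 0.012, 1.0, -0.0]
contact_force: [-0.5, 0.0, -0.7]
gripper_width: 0.676
```

>>> {"method": "drive_tool", "body": {
  "series": [-1, 0, 0, 4, 0, 0, 0, -1, 0, 0, 4, 0, 0, 0, -1, 0, 0, 4, 0, 0, 0, -1, 0, 0, 4, 0, 0, 0, -1, 0, 0, 0, 0, 0, 0]
}}

```text
t: 15.95
eef_pos: [0.5468, -0.1802, 0.1811]
tool_rot: [0.0, 0.012, 1.0, -0.0]
contact_force: [0.9, 1.1, -1.1]
gripper_width: 0.676
```

```bash
python3 - <<'E'
from h import *
st()
S=shot('side'); p=[312,164]
b=S['pixels'][p[1]-60:p[1]+40,p[0]-60:p[0]+60]
cv2.imwrite('pics/w5.png',cv2.resize(b,(600,500),interpolation=2))
E
```

```text
15.95 [ 0.5468 -0.1802  0.1811] 
 [[-1.     0.025  0.001]
 [ 0.025  1.    -0.001]
 [-0.001 -0.001 -1.   ]] [ 0.9  1.1 -1.1] 0.676 [-0.07  0.41  0.36  1.89 -0.18  0.88  1.93]
```

View pics/w5.png

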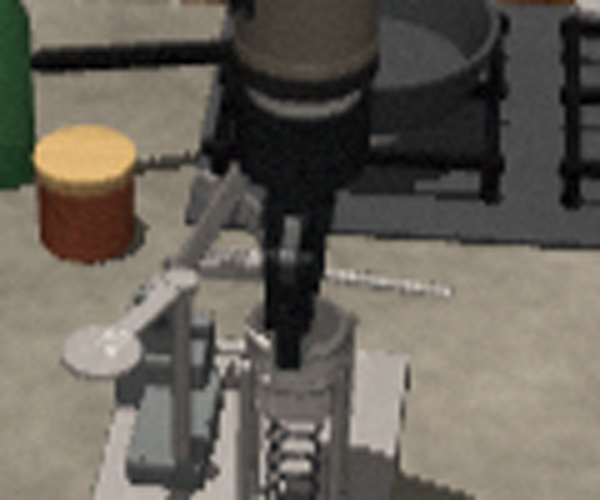

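The second tin is entering between the rods at (300,340). I press on.

>>> {"method": "drive_tool", "body": {
  "series": [-1, 0, 0, 4, 0, 0, 0, -1, 0, 0, 4, 0, 0, 0, -1, 0, 0, 4, 0, 0, 0, -1, 0, 0, 4, 0, 0, 0, -1, 0, 0, 4, 0, 0, 0, -1, 0, 0, 2, 0, 0, 0, -1, 0, 0, 0, 0, 0, 0, -1, 0, 0, 0, 0, 0, 0]
}}

```text
t: 17.0
eef_pos: [0.5467, -0.1801, 0.159]
tool_rot: [0.0, 0.012, 1.0, -0.0]
contact_force: [-0.5, -0.6, -1.5]
gripper_width: 0.677
```

>>> {"method": "drive_tool", "body": {
  "series": [1, 0, 0, 0, 0, 0, 0, 1, 0, 0, 0, 0, 0, 0, 1, 0, 0, 0, 0, 0, 0, 1, 0, 0, -20, 0, 0, 0, 1, 0, 0, -30, 0, 0, 0, 1, 0, 0, -40, 0, 0, 0, 1, 10, 50, 0, 0, 0, 0, 1, 20, 60, 0, 0, 0, 0, 1, 20, 60, 0, 0, 0, 0, 1, 20, 60, 0, 0, 0, 0, 1, 20, 60, 0, 0, 0, 0, 1, 0, 0, 0, 0, 0, 0]
}}

```text
t: 18.5
eef_pos: [0.4633, 0.1143, 0.2491]
tool_rot: [0.0, 0.008, 1.0, 0.0]
contact_force: [0.0, -1.0, 0.3]
gripper_width: 0.999
```

```bash
python3 - <<'E'
from h import *
st()
T=shot('top'); tins(T); 
S=shot('side'); p=[312,164]
b=S['pixels'][p[1]-60:p[1]+40,p[0]-60:p[0]+60]; a=T['pixels'][165:265,310:435]
cv2.imwrite('pics/w6.png',np.hstack([cv2.resize(b,(480,400),interpolation=2),cv2.resize(a[:,:80],(320,400),interpolation=2)]))
np.savez('pics/w6S.npz',**S)
for q in([.449,.2105],[.454,.0635]): print(goal([*q,.030],down()))
E
```

```text
18.5 [0.4633 0.1143 0.2491] 
 [[-1.     0.016  0.001]
 [ 0.016  1.     0.001]
 [-0.001  0.001 -1.   ]] [ 0.  -1.   0.3] 0.999 [-0.57  0.15  0.22  2.03 -0.04  0.96  1.23]
[240 225  16   6  76] [0.5494 0.0943 0.024 ]
[196 227  29  13 137] [0.5316 0.1972 0.024 ]
[230 241  11  10  69] [0.4986 0.1264 0.024 ]
[262 253   7  12  46] [0.4657 0.0436 0.024 ]
[189 255  10  10  65] [0.46   0.2394 0.024 ]
t 18.6 shift [ 18.4 101.  219. ] rot [-0.001  0.001  0.002]
(array([ 18.43508454, 101.01806473, 218.98115879]), array([-0.00115657,  0.00124016,  0.00167559]))
t 18.6 shift [ 10.  -45.8 219.2] rot [-0.001  0.001  0.002]
(array([ 10.00817973, -45.82523515, 219.16158808]), array([-0.00115657,  0.00124016,  0.00167559]))
```

View pics/w6.png

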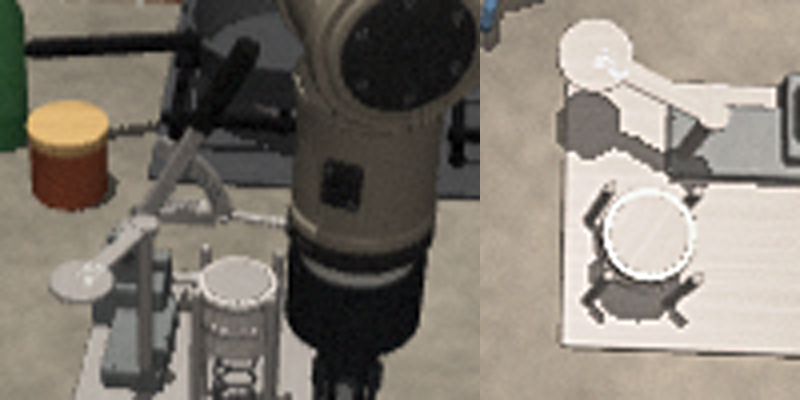

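Both tins are flat and below the rod tops, with the top one at (240,283). One blob suggests tin A may have moved, so I check it in the side picture.

```bash
python3 - <<'E'
from h import *
S=dict(np.load('pics/w6S.npz'))
cv2.imwrite('pics/a1.png',cv2.resize(S['pixels'][230:380,220:420],None,fx=4,fy=4,interpolation=2))
E
```

```text
(no output)
```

View pics/a1.png

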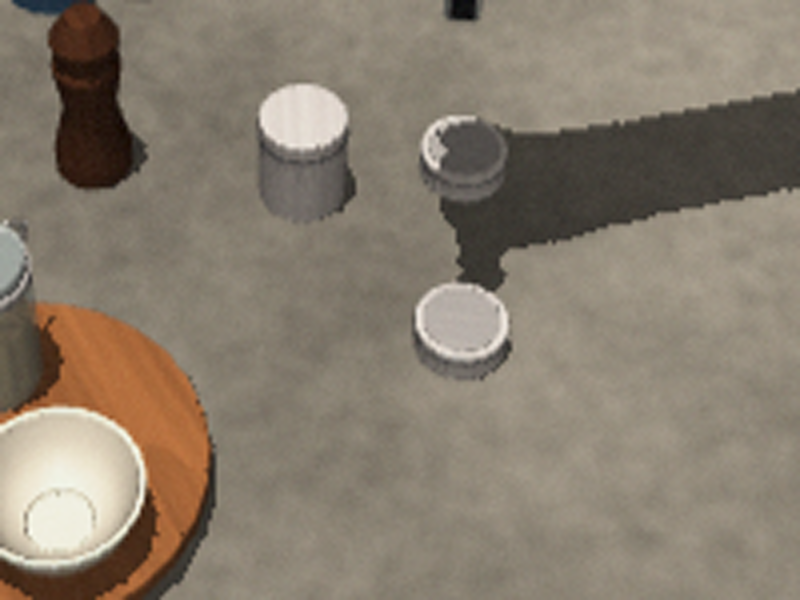

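Both are where they were, A at (462,322) and B at (464,150). I grasp B.

>>> {"method": "drive_tool", "body": {
  "series": [1, 5, -23, 10, 0, 0, 0, 1, 5, -23, 40, 0, 0, 0.002, 1, 0, 0, 50, 0, 0, 0, 1, 0, 0, 50, 0, 0, 0, 1, 0, 0, 35, 0, 0, 0, 1, 0, 0, 20, 0, 0, 0, 1, 0, 0, 14, 0, 0, 0, 1, 0, 0, 0, 0, 0, 0, -1, 0, 0, 0, 0, 0, 0, -1, 0, 0, 0, 0, 0, 0, -1, 0, 0, 0, 0, 0, 0, -1, 0, 0, 0, 0, 0, 0]
}}

```text
t: 20.1
eef_pos: [0.4547, 0.0631, 0.0314]
tool_rot: [0.001, 0.014, 1.0, -0.0]
contact_force: [-1.5, -1.9, 9.0]
gripper_width: 0.676
```

>>> {"method": "drive_tool", "body": {
  "series": [-1, 0, 0, 0, 0, 0, 0, -1, 0, 0, -15, 0, 0, 0, -1, 0, 0, -30, 0, 0, 0, -1, 0, 0, -45, 0, 0, 0, -1, 0, 0, -45, 0, 0, 0, -1, 0, 0, -45, 0, 0, 0, -1, 0, 0, -40, 0, 0, 0, -1, 0, 0, 0, 0, 0, 0]
}}

```text
t: 21.1
eef_pos: [0.4553, 0.0638, 0.2538]
tool_rot: [0.004, 0.013, 1.0, 0.001]
contact_force: [-0.4, 0.2, -2.9]
gripper_width: 0.676
```

```bash
python3 - <<'E'
from h import *
st(); goal([.5435,-.179,.25],down())
E
```

```text
21.1 [0.4553 0.0638 0.2538] 
 [[-1.     0.027  0.008]
 [ 0.027  1.     0.002]
 [-0.008  0.002 -1.   ]] [-0.4  0.2 -2.9] 0.676 [-0.54  0.11  0.28  2.07 -0.04  0.96  1.31]
t 21.1 shift [ -94.7 -240.4    4.1] rot [ 0.002  0.008 -0.002]
```

>>> {"method": "drive_tool", "body": {
  "series": [-1, -15, -40, 0, 0, 0, 0, -1, -20, -50, 0, 0, 0, 0, -1, -20, -50, 0, 0, 0, 0, -1, -20, -50, 0, 0, 0, 0, -1, -20, -50, 4, 0.002, 0.008, -0.002, -1, 0, 0, 0, 0, 0, 0, -1, 0, 0, 0, 0, 0, 0]
}}

```text
t: 21.98
eef_pos: [0.5413, -0.1784, 0.2453]
tool_rot: [-0.005, 0.013, 1.0, -0.001]
contact_force: [0.9, 0.5, -2.1]
gripper_width: 0.679
```

```bash
python3 - <<'E'
from h import *
st(); goal([.5435,-.179,.2],down())
S=shot('side'); p=[312,164]
b=S['pixels'][p[1]-60:p[1]+40,p[0]-60:p[0]+60]
cv2.imwrite('pics/w7.png',cv2.resize(b,(600,500),interpolation=2))
E
```

```text
21.98 [ 0.5413 -0.1784  0.2453] 
 [[-1.     0.025 -0.009]
 [ 0.025  1.    -0.002]
 [ 0.009 -0.002 -1.   ]] [ 0.9  0.5 -2.1] 0.679 [-0.15  0.33  0.45  1.84 -0.16  1.01  1.91]
t 21.98 shift [-2.6 -0.4 45.3] rot [-0.002 -0.009 -0.   ]
```

View pics/w7.png

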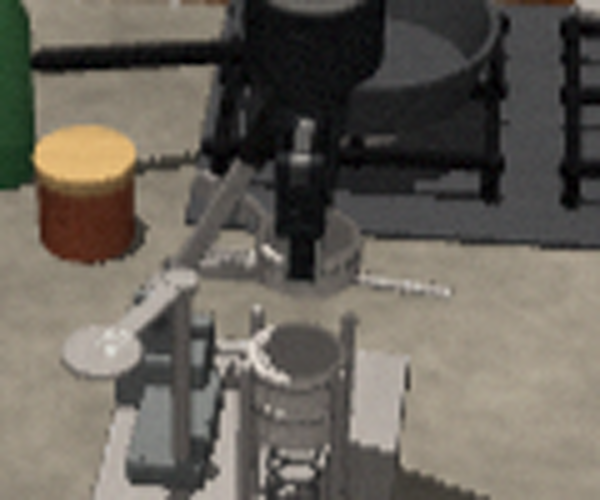

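The tin spans columns 258 to 362, so its centre is at 310 against the axis at 305. I shift 3 mm in +x and press it in.

>>> {"method": "drive_tool", "body": {
  "series": [-1, -3, -1, 15, -0.002, -0.009, 0, -1, 0, 0, 15, 0, 0, 0, -1, 0, 0, 8, 0, 0, 0, -1, 0, 0, 6, 0, 0, 0, -1, 0, 0, 4, 0, 0, 0, -1, 0, 0, 4, 0, 0, 0, -1, 0, 0, 4, 0, 0, 0, -1, 0, 0, 4, 0, 0, 0, -1, 0, 0, 4, 0, 0, 0, -1, 0, 0, 0, 0, 0, 0]
}}

```text
t: 23.28
eef_pos: [0.5451, -0.1802, 0.1821]
tool_rot: [0.001, 0.012, 1.0, -0.0]
contact_force: [-0.0, -0.6, -3.5]
gripper_width: 0.677
```

>>> {"method": "drive_tool", "body": {
  "series": [-1, 0, 0, 4, 0, 0, 0, -1, 0, 0, 4, 0, 0, 0, -1, 0, 0, 4, 0, 0, 0, -1, 0, 0, 4, 0, 0, 0, -1, 0, 0, 4, 0, 0, 0, -1, 0, 0, 0, 0, 0, 0, -1, 0, 0, 0, 0, 0, 0]
}}

```text
t: 24.15
eef_pos: [0.545, -0.1801, 0.1619]
tool_rot: [0.001, 0.012, 1.0, -0.0]
contact_force: [-0.4, 0.2, -1.6]
gripper_width: 0.672
```

>>> {"method": "drive_tool", "body": {
  "series": [-1, 0, 0, 2, 0, 0, 0, -1, 0, 0, 0, 0, 0, 0, 1, 0, 0, 0, 0, 0, 0, 1, 0, 0, 0, 0, 0, 0, 1, 0, 0, 0, 0, 0, 0, 1, 0, 0, -20, 0, 0, 0, 1, 0, 0, -30, 0, 0, 0, 1, 0, 0, -40, 0, 0, 0, 1, 10, 50, 0, 0, 0, 0, 1, 15, 60, 0, 0, 0, 0, 1, 15, 60, 0, 0, 0, 0, 1, 15, 60, 0, 0, 0, 0]
}}

```text
t: 25.65
eef_pos: [0.4953, 0.053, 0.2503]
tool_rot: [0.001, 0.013, 1.0, -0.0]
contact_force: [1.1, 0.2, -0.2]
gripper_width: 1.0
```

>>> {"method": "drive_tool", "body": {
  "series": [1, 15, 60, 0, 0, 0, 0, 1, 15, 60, 0, 0, 0, 0, 1, 10, 60, 0, 0, 0, 0, 1, 0, 0, 0, 0, 0, 0, 1, 0, 0, 0, 0, 0, 0]
}}

```text
t: 26.28
eef_pos: [0.4603, 0.2315, 0.2496]
tool_rot: [0.001, 0.012, 1.0, -0.001]
contact_force: [-0.2, -0.4, -0.5]
gripper_width: 0.998
```

```bash
python3 - <<'E'
from h import *
st(); T=shot('top'); S=shot('side'); tins(T)
a=S['pixels'][p0:=104,0] if False else S['pixels'][104:224,252:352]; b=S['pixels'][255:375,270:400]
cv2.imwrite('pics/w8.png',np.hstack([cv2.resize(a,(400,480),interpolation=2),cv2.resize(b,(400,369),interpolation=2)[:369]]) if False else np.hstack([cv2.resize(a,(400,480),interpolation=2),cv2.resize(b[:, :100],(400,480),interpolation=2)]))
goal([.449,.2115,.030],down())
E
```

```text
26.27 [0.4603 0.2315 0.2496] 
 [[-1.     0.025  0.002]
 [ 0.025  1.    -0.002]
 [-0.002 -0.002 -1.   ]] [-0.2 -0.4 -0.5] 0.998 [-0.78  0.22  0.23  1.95 -0.06  0.98  1.02]
[237 225  19   6  87] [0.5496 0.0972 0.024 ]
[127 227  27  17 107] [0.5253 0.3898 0.024 ]
[161 236  11  12  66] [0.5063 0.317  0.024 ]
[122 258  10  12  61] [0.446 0.42  0.024]
t 26.38 shift [ 11.7 -18.8 219.7] rot [-0.002  0.002 -0.003]
```

View pics/w8.png

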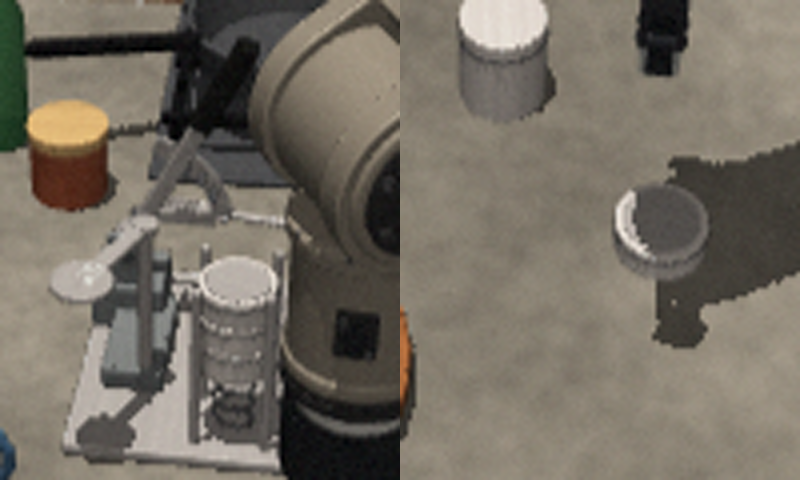

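Three tins are stacked level in the well, with the top one at (240,283). Tin A is unmoved at (661,220).

>>> {"method": "drive_tool", "body": {
  "series": [1, 6, -9, 20, 0, 0, 0, 1, 6, -10, 40, 0, 0, 0, 1, 0, 0, 50, 0, 0, 0, 1, 0, 0, 50, 0, 0, 0, 1, 0, 0, 30, 0, 0, 0, 1, 0, 0, 18, 0, 0, 0, 1, 0, 0, 11, 0, 0, 0, 1, 0, 0, 0, 0, 0, 0, -1, 0, 0, 0, 0, 0, 0, -1, 0, 0, 0, 0, 0, 0, -1, 0, 0, 0, 0, 0, 0, -1, 0, 0, 0, 0, 0, 0]
}}

```text
t: 27.88
eef_pos: [0.4489, 0.2131, 0.0322]
tool_rot: [0.002, 0.013, 1.0, -0.0]
contact_force: [-1.6, -2.3, 10.2]
gripper_width: 0.672
```

>>> {"method": "drive_tool", "body": {
  "series": [-1, 0, 0, 0, 0, 0, 0, -1, 0, 0, -15, 0, 0, 0, -1, 0, 0, -30, 0, 0, 0, -1, 0, 0, -45, 0, 0, 0, -1, 0, 0, -45, 0, 0, 0, -1, 0, 0, -45, 0, 0, 0, -1, 0, 0, -40, 0, 0, 0, -1, 0, 0, 0, 0, 0, 0]
}}

```text
t: 28.88
eef_pos: [0.4494, 0.2143, 0.2549]
tool_rot: [0.004, 0.012, 1.0, 0.002]
contact_force: [0.4, 0.0, -1.7]
gripper_width: 0.679
```

```bash
python3 - <<'E'
from h import *
st(); goal([.544,-.179,.25],down())
E
```

```text
28.88 [0.4494 0.2143 0.2549] 
 [[-1.     0.025  0.008]
 [ 0.025  1.     0.004]
 [-0.008  0.004 -1.   ]] [ 0.4  0.  -1.7] 0.679 [-0.79  0.18  0.25  1.99 -0.05  0.97  1.03]
t 28.88 shift [-104.3 -390.9    4.1] rot [0.004 0.008 0.   ]
```

>>> {"method": "drive_tool", "body": {
  "series": [-1, -9, -40, 0, 0, 0, 0, -1, -13, -50, 0, 0, 0, 0, -1, -14, -50, 0, 0, 0, 0, -1, -14, -50, 0, 0, 0, 0, -1, -14, -50, 0, 0, 0, 0, -1, -14, -50, 0, 0, 0, 0, -1, -14, -50, 0, 0, 0, 0, -1, -13, -51, 4, 0.004, 0.008, 0, -1, 0, 0, 0, 0, 0, 0, -1, 0, 0, 0, 0, 0, 0]
}}

```text
t: 30.12
eef_pos: [0.5424, -0.1794, 0.2466]
tool_rot: [-0.004, 0.013, 1.0, -0.002]
contact_force: [-0.4, 0.6, -1.3]
gripper_width: 0.674
```

```bash
python3 - <<'E'
from h import *
st(); goal([.544,-.179,.2],down())
S=shot('side'); p=[312,164]
b=S['pixels'][p[1]-60:p[1]+40,p[0]-60:p[0]+60]
cv2.imwrite('pics/w9.png',cv2.resize(b,(600,500),interpolation=2))
E
```

```text
30.12 [ 0.5424 -0.1794  0.2466] 
 [[-1.     0.025 -0.008]
 [ 0.025  1.    -0.004]
 [ 0.008 -0.004 -1.   ]] [-0.4  0.6 -1.3] 0.674 [-0.18  0.34  0.49  1.84 -0.18  1.02  1.93]
t 30.12 shift [-1.9  0.7 46.6] rot [-0.004 -0.008 -0.   ]
```

View pics/w9.png

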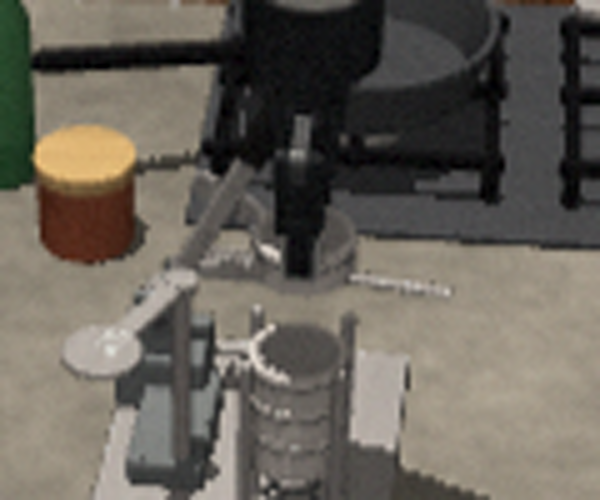

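The last tin is nearly centred, at column 307 against 305. I press it in the same way.

>>> {"method": "drive_tool", "body": {
  "series": [-1, -2, 0, 15, -0.004, -0.008, 0, -1, 0, 0, 15, 0, 0, 0, -1, 0, 0, 8, 0, 0, 0, -1, 0, 0, 6, 0, 0, 0, -1, 0, 0, 4, 0, 0, 0, -1, 0, 0, 4, 0, 0, 0, -1, 0, 0, 4, 0, 0, 0, -1, 0, 0, 4, 0, 0, 0, -1, 0, 0, 4, 0, 0, 0, -1, 0, 0, 0, 0, 0, 0]
}}

```text
t: 31.42
eef_pos: [0.545, -0.1803, 0.1831]
tool_rot: [0.001, 0.012, 1.0, -0.001]
contact_force: [1.0, 0.4, -1.6]
gripper_width: 0.676
```

>>> {"method": "drive_tool", "body": {
  "series": [-1, 0, 0, 4, 0, 0, 0, -1, 0, 0, 4, 0, 0, 0, -1, 0, 0, 4, 0, 0, 0, -1, 0, 0, 4, 0, 0, 0, -1, 0, 0, 4, 0, 0, 0, -1, 0, 0, 3, 0, 0, 0, -1, 0, 0, 0, 0, 0, 0, -1, 0, 0, 0, 0, 0, 0]
}}

```text
t: 32.42
eef_pos: [0.5448, -0.1802, 0.1599]
tool_rot: [0.001, 0.012, 1.0, -0.0]
contact_force: [-0.9, 0.2, -1.8]
gripper_width: 0.674
```

>>> {"method": "drive_tool", "body": {
  "series": [1, 0, 0, 0, 0, 0, 0, 1, 0, 0, 0, 0, 0, 0, 1, 0, 0, 0, 0, 0, 0, 1, 0, 0, -20, 0, 0, 0, 1, 0, 0, -30, 0, 0, 0, 1, 0, 0, -40, 0, 0, 0, 1, 40, 20, -40, 0, 0, 0, 1, 50, 30, -40, 0, 0, 0, 1, 0, 0, 0, 0, 0, 0]
}}

```text
t: 33.55
eef_pos: [0.461, -0.1305, 0.3284]
tool_rot: [0.004, 0.012, 1.0, 0.001]
contact_force: [0.8, 0.7, -0.3]
gripper_width: 0.999
```

```bash
python3 - <<'E'
from h import *
st(); T=shot('top'); S=shot('side')
a=S['pixels'][104:224,252:352]; b=T['pixels'][160:280,310:435]
cv2.imwrite('pics/w10.png',np.hstack([cv2.resize(a,(400,480),interpolation=2),cv2.resize(b[:, :100],(400,480),interpolation=2)]))
E
```

```text
33.55 [ 0.461  -0.1305  0.3284] 
 [[-1.     0.023  0.008]
 [ 0.023  1.     0.002]
 [-0.008  0.002 -1.   ]] [ 0.8  0.7 -0.3] 0.999 [-0.33  0.06  0.51  1.94 -0.04  1.14  1.74]
```

View pics/w10.png

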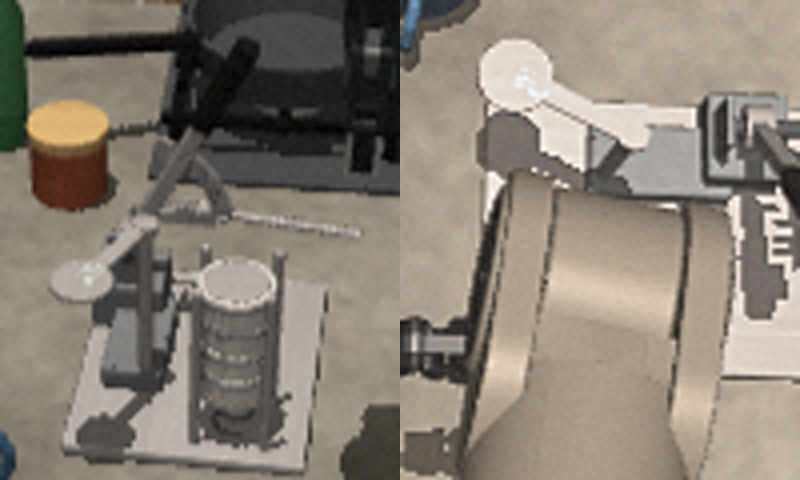

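All four tins are in the well, with the top one at (240,283) below the rod tops at (207,250) and (280,255). The lever is still up. Next I straddle its grip.

```bash
python3 - <<'E'
from h import *
st(); goal([.567,-.310,.345],down())
E
```

```text
33.65 [ 0.462  -0.1313  0.3259] 
 [[-1.     0.024  0.004]
 [ 0.024  1.    -0.   ]
 [-0.004 -0.    -1.   ]] [-0.6  0.7  0.2] 0.998 [-0.33  0.07  0.51  1.94 -0.04  1.14  1.74]
t 33.65 shift [-109.3 -176.1  -18.6] rot [-0.     0.004  0.001]
```

>>> {"method": "drive_tool", "body": {
  "series": [1, 0, 0, -19, 0, 0.004, 0, 1, -22, -36, 0, 0, 0, 0, 1, -22, -35, 0, 0, 0, 0, 1, -22, -35, 0, 0, 0, 0, 1, -22, -35, 0, 0, 0, 0, 1, -21, -35, 0, 0, 0, 0, 1, 0, 0, 0, 0, 0, 0, 1, 0, 0, 0, 0, 0, 0]
}}

```text
t: 34.65
eef_pos: [0.5663, -0.3103, 0.3425]
tool_rot: [-0.003, 0.013, 1.0, -0.0]
contact_force: [0.8, 0.3, 0.5]
gripper_width: 1.001
```

```bash
python3 - <<'E'
from h import *
st(); goal([.567,-.310,.242],down())
E
```

```text
34.65 [ 0.5663 -0.3103  0.3425] 
 [[-1.     0.025 -0.005]
 [ 0.025  1.    -0.001]
 [ 0.005 -0.001 -1.   ]] [0.8 0.3 0.5] 1.001 [-0.03  0.41  0.61  1.55 -0.24  1.26  2.16]
t 34.65 shift [ -1.2   0.4 100.5] rot [-0.001 -0.005 -0.   ]
```

>>> {"method": "drive_tool", "body": {
  "series": [1, -1, 0, 20, -0.001, -0.005, 0, 1, 0, 0, 20, 0, 0, 0, 1, 0, 0, 20, 0, 0, 0, 1, 0, 0, 20, 0, 0, 0, 1, 0, 0, 12, 0, 0, 0, 1, 0, 0, 8, 0, 0, 0, 1, 0, 0, 0, 0, 0, 0]
}}

```text
t: 35.52
eef_pos: [0.5675, -0.3101, 0.2441]
tool_rot: [0.001, 0.012, 1.0, 0.0]
contact_force: [0.7, 1.0, 0.0]
gripper_width: 1.002
```

```bash
python3 - <<'E'
from h import *
st(); S=shot('side'); 
a=S['pixels'][80:200,260:360]; cv2.imwrite('pics/l1.png',cv2.resize(a,(500,600),interpolation=2))
# lever path (commanded relative rows): dispenser frame ~ tool frame at start
th=np.linspace(0,.93,25); el=np.radians(65)-th*np.radians(52)/.9
P=np.c_[-.17*np.cos(el),0*el,.17*np.sin(el)]; tilt=-0.4*th/.93
for i in range(24):
    A=R.from_euler('y',tilt[i])*R.from_matrix(np.diag([-1,1,-1.]))
    print(i,(A.inv().apply(P[i+1]-P[i])*1000).round(1))
E
```

```text
35.52 [ 0.5675 -0.3101  0.2441] 
 [[-1.     0.025  0.002]
 [ 0.025  1.     0.   ]
 [-0.002  0.    -1.   ]] [0.7 1.  0. ] 1.002 [-0.    0.49  0.57  1.67 -0.29  1.07  2.2 ]
0 [6.  0.  2.9]
1 [5.9 0.  3.1]
2 [5.8 0.  3.2]
3 [5.8 0.  3.3]
4 [5.7 0.  3.4]
5 [5.6 0.  3.6]
6 [5.5 0.  3.7]
7 [5.4 0.  3.8]
8 [5.3 0.  3.9]
9 [5.3 0.  4.1]
10 [5.2 0.  4.2]
11 [5.1 0.  4.3]
12 [5.  0.  4.4]
13 [4.9 0.  4.5]
14 [4.8 0.  4.6]
15 [4.7 0.  4.7]
16 [4.6 0.  4.8]
17 [4.4 0.  4.9]
18 [4.3 0.  5. ]
19 [4.2 0.  5.1]
20 [4.1 0.  5.2]
21 [4.  0.  5.3]
22 [3.9 0.  5.4]
23 [3.7 0.  5.5]
```

View pics/l1.png

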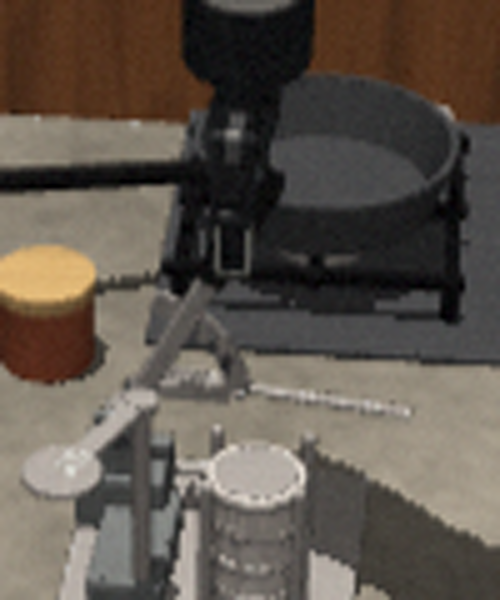

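The finger is in front of the black grip at about (230,240), so the jaws straddle it. I close on the button.

>>> {"method": "drive_tool", "body": {
  "series": [-1, 0, 0, 0, 0, 0, 0, -1, 0, 0, 0, 0, 0, 0, -1, 0, 0, 0, 0, 0, 0, -1, 0, 0, 0, 0, 0, 0, -1, 0, 0, 0, 0, 0, 0, -1, 0, 0, 0, 0, 0, 0, -1, 0, 0, 0, 0, 0, 0, -1, 0, 0, 0, 0, 0, 0],
  "force": 40
}}

```text
t: 36.58
eef_pos: [0.5674, -0.3126, 0.2459]
tool_rot: [0.002, 0.013, 1.0, -0.002]
contact_force: [-1.6, -3.6, 5.2]
gripper_width: 0.229
```

>>> {"method": "drive_tool", "body": {
  "series": [-1, 6, -1, 3, 0, -0.017, 0, -1, 6, -1, 3, 0, -0.017, 0, -1, 6, 0, 3, 0, -0.017, 0, -1, 6, 0, 3, 0, -0.017, 0, -1, 6, 0, 3, 0, -0.017, 0, -1, 5.5, 0, 3.5, 0, -0.017, 0, -1, 5.5, 0, 3.5, 0, -0.017, 0, -1, 5.5, 0, 4, 0, -0.017, 0, -1, 5.5, 0, 4, 0, -0.017, 0, -1, 5, 0, 4, 0, -0.017, 0, -1, 5, 0, 4, 0, -0.017, 0, -1, 5, 0, 4, 0, -0.017, 0]
}}

```text
t: 38.08
eef_pos: [0.5051, -0.3107, 0.197]
tool_rot: [0.104, 0.013, 0.994, -0.001]
contact_force: [-1.0, 1.6, 6.1]
gripper_width: 0.228
```

```bash
python3 - <<'E'
from h import *
st(); x=pose()[0]; H=np.array([.567+.0718*1,-.3119,.085])
print('el',np.degrees(np.arctan2(x[2]-.003-H[2],H[0]-x[0])),np.hypot(x[2]-.003-H[2],H[0]-x[0]))
E
```

```text
38.08 [ 0.5051 -0.3107  0.197 ] 
 [[-0.978  0.026  0.207]
 [ 0.025  1.    -0.005]
 [-0.207  0.001 -0.978]] [-1.   1.6  6.1] 0.228 [ 0.09  0.36  0.51  1.97 -0.42  0.72  2.4 ]
el 39.19530880380256 0.1725190925422501
```

The tool is following the arc, at 39° elevation and 172 mm radius.

>>> {"method": "drive_tool", "body": {
  "series": [-1, 5, 0, 4.4, 0, -0.017, 0, -1, 5, 0, 4.5, 0, -0.017, 0, -1, 4.8, 0, 4.6, 0, -0.017, 0, -1, 4.7, 0, 4.7, 0, -0.017, 0, -1, 4.6, 0, 4.8, 0, -0.017, 0, -1, 4.4, 0, 5, 0, -0.017, 0, -1, 4.3, 0, 5, 0, -0.017, 0, -1, 4.2, 0, 5, 0, -0.017, 0, -1, 4, 0, 5.2, 0, -0.017, 0, -1, 4, 0, 5.3, 0, -0.017, 0, -1, 4, 0, 5.4, 0, -0.017, 0, -1, 3.7, 0, 5.5, 0, -0.017, 0]
}}

```text
t: 39.58
eef_pos: [0.4723, -0.3097, 0.1271]
tool_rot: [0.206, 0.013, 0.979, -0.001]
contact_force: [-25.9, 13.1, 62.4]
gripper_width: 0.228
```

```bash
python3 - <<'E'
from h import *
st(); x=pose()[0]; H=np.array([.567+.0718*1,-.3119,.085])
print('el',np.degrees(np.arctan2(x[2]-.003-H[2],H[0]-x[0])),np.hypot(x[2]-.003-H[2],H[0]-x[0]))
E
```

```text
39.58 [ 0.4723 -0.3097  0.1271] 
 [[-0.915  0.026  0.403]
 [ 0.025  1.    -0.008]
 [-0.403  0.003 -0.915]] [-25.9  13.1  62.4] 0.228 [ 0.45  0.36  0.16  2.18 -0.86  0.37  2.92]
el 13.227810596366279 0.17107929637891528
```

The lever is at its stop: 13.2° elevation and 62 N at the wrist. I ease off a little and let the button out.

>>> {"method": "drive_tool", "body": {
  "series": [-1, -1, 0, -2, 0, 0, 0, 1, 0, 0, 0, 0, 0, 0, 1, 0, 0, 0, 0, 0, 0, 1, 0, 0, 0, 0, 0, 0, 1, 0, 0, 0, 0, 0, 0]
}}

```text
t: 40.2
eef_pos: [0.4728, -0.3093, 0.1265]
tool_rot: [0.204, 0.012, 0.979, -0.002]
contact_force: [0.8, -0.5, -0.4]
gripper_width: 1.003
```

>>> {"method": "drive_tool", "body": {
  "series": [1, 0, 0, -15, 0, 0, 0, 1, 0, 0, -25, 0, 0, 0, 1, 0, 0, -30, 0, 0, 0, 1, 0, 0, -30, 0, 0, 0, 1, 0, 0, 0, 0, 0, 0]
}}

```text
t: 40.83
eef_pos: [0.4332, -0.3095, 0.2205]
tool_rot: [0.206, 0.012, 0.979, -0.003]
contact_force: [-0.4, -1.0, 0.1]
gripper_width: 1.003
```

```bash
python3 - <<'E'
from h import *
st(); T=shot('top'); S=shot('side')
a=S['pixels'][104:224,252:352]; b=T['pixels'][165:285,315:415]
cv2.imwrite('pics/f.png',np.hstack([cv2.resize(a,(400,480),interpolation=2),cv2.resize(b,(400,480),interpolation=2)]))
E
```

```text
40.83 [ 0.4332 -0.3095  0.2205] 
 [[-0.915  0.025  0.402]
 [ 0.023  1.    -0.012]
 [-0.402 -0.002 -0.915]] [-0.4 -1.   0.1] 1.003 [ 0.32  0.16  0.35  2.18 -0.59  0.55  2.67]
```

The viewer's limit is reached, so I check the result from pixel numbers.

```bash
python3 - <<'E'
from h import *
S0=dict(np.load('pics/side0.png.npz'));T0=dict(np.load('pics/top0.png.npz'))
S=shot('side');T=shot('top')
def b(d,p): u,v=proj(d,p)[0].round().astype(int); return (u,v),d['pixels'][v-2:v+3,u-2:u+3].mean((0,1)).round().tolist()
kd0=(272,175); 
print('keeper old side',S0['pixels'][173:177,270:274].mean((0,1)).round(),S['pixels'][173:177,270:274].mean((0,1)).round())
print('keeper old top',T0['pixels'][175:180,336:341].mean((0,1)).round(),T['pixels'][175:180,336:341].mean((0,1)).round())
for n,p in [('grip down',[.473,-.311,.123]),('grip up',[.567,-.311,.239]),('disc on well',[.544,-.1795,.172]),('arm mid (post-well)',[.544+.05,-.1795-.024,.172])]: print(n,b(S0,p),b(S,p),b(T,p))
# ascii of side gray around well/keeper
g=cv2.cvtColor(S['pixels'],cv2.COLOR_BGR2GRAY)[150:196:2,262:352:2]
for r in g: print(' '.join('%3d'%v for v in r))
E
```

```text
keeper old side [165. 172. 179.] [130. 144. 154.]
keeper old top [204. 213. 224.] [136. 151. 163.]
grip down ((np.int64(337), np.int64(158)), [124.0, 139.0, 148.0]) ((np.int64(337), np.int64(158)), [18.0, 18.0, 18.0]) ((np.int64(403), np.int64(253)), [49.0, 54.0, 57.0])
grip up ((np.int64(309), np.int64(125)), [12.0, 13.0, 13.0]) ((np.int64(309), np.int64(125)), [28.0, 27.0, 27.0]) ((np.int64(412), np.int64(209)), [111.0, 114.0, 121.0])
disc on well ((np.int64(312), np.int64(169)), [196.0, 205.0, 214.0]) ((np.int64(312), np.int64(169)), [167.0, 175.0, 183.0]) ((np.int64(353), np.int64(222)), [222.0, 227.0, 235.0])
arm mid (post-well) ((np.int64(296), np.int64(163)), [118.0, 133.0, 141.0]) ((np.int64(296), np.int64(163)), [146.0, 154.0, 160.0]) ((np.int64(363), np.int64(202)), [210.0, 218.0, 228.0])
 55  53  52  50  46  47  42  45  38  61 142 142 141 136 140 133 129 119 122 116  69  81  89 114  92  48  44  47  46  46  49  55  57  56  61  64  75  81  81  80  80  77  79  79  80
 49  52  54  53  53  51  49  42  52  60 137 142 144 143 146 154 144 139 137 144 144  66  65  94 135 139 129 12
[... 3149 characters left out ...]
 142 140 173 176 130 127 132  96  86 107 130  53 175 173  86  70 100  78  88  87  88  90  78  74  84 172 173 170 172 171  54  61  63  68  67  68  66  64  70 152
143 142 139 135 135 133 178 174 148 131 132 128  98  85 104 131  46 175 176  86  97 102 103 108 113 103 104  95  86  74 173 172 174 172 169 142 141 138 145 149 150 153 135 134 154
145 143 140 138 132 138 174 176 124 125 126 127  98  85  49  55  66 178 177  88  58 125 167 107 108 111 102  96  84  72 177 172 175 173 177 147 148 147 149 148 146 152 145 144 147
148 143 142 140 142 137 175 173 125 127 126 131 100  83  50  55  80 172 178  84  72  89  82 101 122 128  80  73  86  75 174 175 177 175 176 151 145 142 150 151 148 150 151 141 145
```

The grip is dark at the "down" position. The keeper has left its old place, and its arm and disc show over the well. The wrist reads no contact.

```bash
python3 -c "
from station import bot
print(bot.hand_in())"
```

```text
the job is handed in; nothing more can be done
None
```

I loaded all four tins that were present (the stacked pair and two singles) into the dispenser. I pressed each one down so the pile stayed below the rod tops. Then I swung the lever down with the button squeezed, released it and handed in. The run took about 41 s.

**Checks that passed:**
- **Tins:** after the last press, the pictures showed the pile level and below the rods, with the lever still up.
- **Lever:** at its stop I measured about 13.2° above level, which matches fully down. Afterwards the pixels at the expected spot were black, as the grip is.
- **Keeper:** it has left its old place, and pixel values show its disc and arm over the well.
- **Contact:** the wrist read under about 1 N after I backed the gripper away, so the robot was touching nothing.

**Not fully checked:**
- **Button:** I never saw it spring out. I assume it did because the jaws opened fully while the lever was at its stop.
- **Final picture:** the last check was by pixel numbers only, because the 16-picture viewing limit had been reached.
- **Forces:** the wrist force showed almost nothing while I pressed the pile, so I judged the pressing by height and pictures. It peaked at about 70 N when the lever met its stop, under the 120 N limit.

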